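# Press a label holder home under the lip of a display base

## Task

Two label holders stand on the conservator's bench: take the narrower one and slide its tongue in behind the lip of the wooden display base, through the slot in the middle of its front. By feel, push it in against the springy strip hidden inside until its foot sits flush against the lip along its whole width, firmly but without forcing it. Finish while still holding it pressed home, for it springs back if let go, and leave the wider holder, the jar and the brush where they are.

Things in the scene. Friction and masses are not known exactly. Their poses are not given: they have to be found in the camera images.
- holder: Narrower label holder, loose, 100-190 g. Wooden foot 64 mm wide (y), 18 high, x -15 to 45; on it an upright aluminium plate 8 thick (x -4 to 4), 64 wide, z 18 to 78, white card on its -x face: grip it fore and aft at about z 45. Flat tongue, 44 wide, 6 thick, on the bench ahead of the foot (x 45 to 85). Origin: underside, below the plate; x along the tongue, y along the plate, z up.
- tongue_tip (a point): Middle of the holder's tongue end, 85 mm ahead of the holder's origin, 3 mm above its underside.
- shoulder_left (a point): On the foot's flat front face (the shoulder that meets the lip), 45 mm ahead of the holder's origin, 30 mm to +y, 14 mm above its underside.
- shoulder_right (a point): The same, 30 mm to -y.
- wide_holder: The wider label holder, loose, to be left alone: the same make and profile, but foot and plate 100 mm wide and tongue 84 mm wide, too wide for the slot. Origin and axes as for the narrower one. The two may stand in either place.
- base: Wooden display base screwed to the bench, 150 mm deep (x 0 to 150), 200 wide (y -100 to 100), 46 high, a plaster statuette 142 tall on its far left corner (x 112, y 60). Its front, with the slot, faces the robot. Origin: on the bench at the middle of the front face; x points into the base, y along the front, z up.
- lip (a point): Middle of the base's front at bench height (= base origin and axes). Here is the slot: 56 mm wide, 10 high, from the bench up; above it the lip, z 10 to 46, in the plane of the front face, metal-faced over the slot's width. 28 mm inside, a sprung strip yields along x: about 4 N at first, 8.5 N with the tongue 40 mm in, where the foot meets the front face and stops.
- jar: Closed glass jar, 64 mm across, 85 mm high, loose; leave alone. Origin: centre of the underside.
- brush: Brush 180 mm long lying on the bench, loose; leave alone. Origin: underside, near the middle; x along it.
Not all that is in view belongs to the job. Several things have the shape of the base; the one meant has the colours described above. Leave any green look-alike of the holder alone.

How it is judged:
By the outcome, as a careful person would: the job done as asked, in the order asked, and still so for the second after the job is handed in, while the arm keeps its last pose, push and grip.
It also fails if it takes over 38 s, if anything falls off the work surface, if the arm or the gripper's body presses on something with over 40 N, if the wrist force passes 120 N, or if a joint passes its speed limit or range.

## Robot

A 6-joint arm with a two-finger parallel gripper is mounted at the origin on the work surface. World frame = base frame: x ahead of the robot, y to its left, z up, the work surface at z = 0. Lengths are in m, angles in degrees, forces in N, time in s.
With the tool pointing down it reaches from about 0.3 to 0.75 m from the base axis. Payload 8.5 kg.
Tool frame: the origin (TCP) lies midway between the tips of the shut fingers; the grasp point (between the pads) lies 19 mm behind it (env.grip_depth is the distance from the TCP to the grasp point, in m); y points along the fingers, x is the direction in which the jaws open and shut, and the axes are right-handed (so a half turn about y gives the same grasp; the last joint's range is limited). The gripper opens to 85 mm and grips with 20 to 120 N. Pads are 22 mm wide; open, the fingers measure 114 mm over their backs; the gripper's body (76 mm by 85 mm) begins 54 mm behind the grasp point. The pads swing forward as they close: fully open they stand 13 mm farther back than shut.
Start: joints at [59.456, 21.807, 74.336, -0, 83.858, -12.336], TCP at [0.172, 0.522, 0.231] pointing down, gripper open.
Joint ranges: [-178.18, 178.18], [-50.72, 133.34], [12.68, 142.11], [-81.47, 261.47], [9.98, 163.14], [-165.26, 165.26]. Speed limits (degrees/s): [136.94, 136.94, 180, 180, 180, 180].

## Interface

Orientations are given as a 3x3 rotation matrix whose columns are the frame's x, y, z axes.
In Python, from rig import env gives the robot as it stands.
- The arm moves only by the shell command python3 -m inch 'ROWS' [FORCE]. ROWS is JSON, a list that holds one entry, the list of rows, each a list of 7 numbers: the gripper command: -1 is shut, 1 is fully open, values between are in proportion, then the shift along the world's x, y, z in cm, then the turn, a rotation vector about the world's x, y, z in degrees. In form: [[[grip, dx, dy, dz, rx, ry, rz], ...]]. A call has 1 to 20 rows; each row is the pose to reach, as a shift and turn from the pose commanded when the call began; what a row does not reach only later rows make up. A row lasts 1/8 s, in which the tool goes at most 62.5 mm and 10.7 degrees, less where a joint would pass 70% of its speed; a pose out of reach is approached as far as the arm can. A call with a gripper value outside its range is refused whole. The fingers move at their own pace and stop on an object; FORCE is the grip in N (left out, the last holds). Time passes only in rows, so rows that repeat a pose let the fingers close. It gives the time, the measured TCP pose, the force and the opening at its end, in the units of the state.
- env.observe(): the state, without advancing time (a new reading comes with each control period).
- env.get_image(name): name is "scene" or "top"; returns a dict with "frame" (400x640x3 uint8, red, green, blue), "mtx" (3x3 intrinsics, pixels), "distortion" ([k1, k2, p1, p2, k3] as OpenCV has them; the pictures are not rectified), "rvec" (rotation vector, rad) and "tvec" (3), from world to camera coordinates, as OpenCV has them. Camera axes: x right, y down, z forward; pixel columns grow to the right and rows downward; lengths in m; the calibration is good to about 2 mm. A picture is of the moment at which its call begins. There is no depth.
- env.close_job(): hands the job in, once; it reports no verdict.
The state is a dict: "time_s": time; "q": joint angles; "qvel": joint speeds; "joint_efforts": joint torques, N m; "position": TCP position; "tool_rot": TCP orientation; "ft_force": force on the tool from outside, world axes, zero at the start; "wrist_torque": the same for the moment, N m; "grip_width": finger opening in m.
Only numpy, scipy, OpenCV 4.12 (cv2) and the standard library are available. Lean on these libraries where they do the work, as an engineer would, in place of code of your own. Each camera call takes 0.05 s, during which the arm holds its last target.

## Working session

There is one attempt and no reset: what is moved stays moved. The work goes in short steps, Python scripts to look and compute and a shell command to move; the robot and the scene stay as the last step left them, time stands still between calls to the robot, and variables do not carry over. Pictures are saved under pics/ and viewed, and the job is handed in when it is done.

```bash
mkdir -p pics; ls
python3 - <<'E'
from rig import env
import cv2
s=env.observe(); print({k:s[k] for k in ('time_s','position','tool_rot','ft_force','grip_width')}, env.grip_depth)
for n in('scene','top'):
    d=env.get_image(n); cv2.imwrite(f'pics/{n}0.png',d['frame'][:,:,::-1])
    R=cv2.Rodrigues(d['rvec'])[0]; print(n,-R.T@d['tvec'].ravel(), R, d['mtx'],d['distortion'])
E
```

```text
pics
{'time_s': 0.0, 'position': array([0.17168998, 0.52220019, 0.23069653]), 'tool_rot': array([[ 3.12487218e-01, -8.18726814e-04, -9.49921612e-01],
       [ 9.49920804e-01, -1.29390637e-03,  3.12488068e-01],
       [-1.48495198e-03, -9.99998828e-01,  3.73396432e-04]]), 'ft_force': array([ 0.28106068, -0.42235207,  0.39897081]), 'grip_width': 0.08521994521648774} 0.0187
scene [1.32822166 0.42488053 1.4639969 ] [[-0.45676507  0.88944944 -0.01566388]
 [ 0.75020552  0.37567594 -0.54411329]
 [-0.47807672 -0.26028308 -0.83886553]] [[516.72096047   0.         316.22986416]
 [  0.         516.72096047 208.72298602]
 [  0.           0.           1.        ]] [-0.06860539  0.          0.          0.          0.        ]
top [ 0.37190758 -0.04017584  1.51200116] [[-0.0149339  -0.99965165 -0.02176154]
 [-0.99635333  0.01670609 -0.08367163]
 [ 0.08400603  0.02043264 -0.99625574]] [[447.60500672   0.         313.06578864]
 [  0.         447.60500672 195.80061581]
 [  0.           0.           1.        ]] [0.03494905 0.         0.         0.         0.        ]
```

View pics/scene0.png

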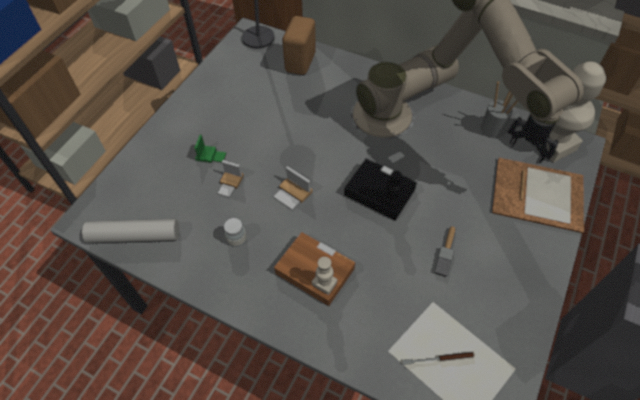

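View pics/top0.png

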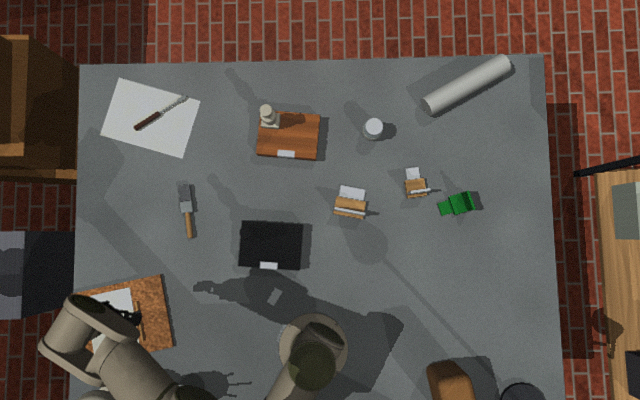

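The overview shows the wooden base at top-view pixel (288,136) with its front at (286,154). The wide holder is at about (350,203) and the narrow one at about (416,184). The jar is at (373,129), and the green look-alike at (456,204). I'll zoom in next.

Run:
```python
import cv2
t=cv2.imread('pics/top0.png'); s=cv2.imread('pics/scene0.png')
f=lambda im,x,y,w,h,k:cv2.resize(im[y:y+h,x:x+w],None,fx=k,fy=k,interpolation=cv2.INTER_CUBIC)
cv2.imwrite('pics/t_h.png',f(t,325,155,130,70,6))
cv2.imwrite('pics/t_b.png',f(t,245,95,90,70,8))
cv2.imwrite('pics/s_h.png',f(s,205,150,120,70,6))
cv2.imwrite('pics/s_b.png',f(s,265,225,100,80,7))
```

```text
(no output)
```

View pics/t_h.png

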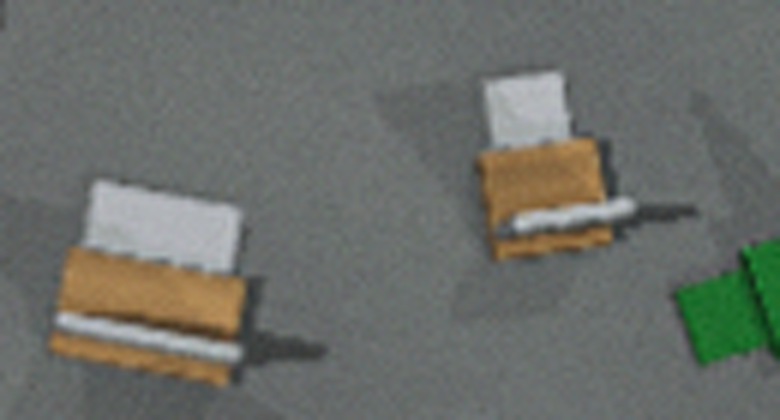

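View pics/t_b.png

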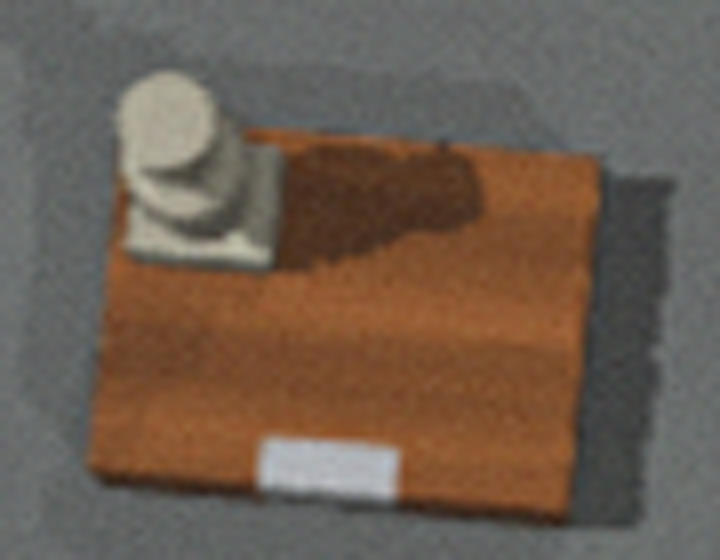

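View pics/s_h.png

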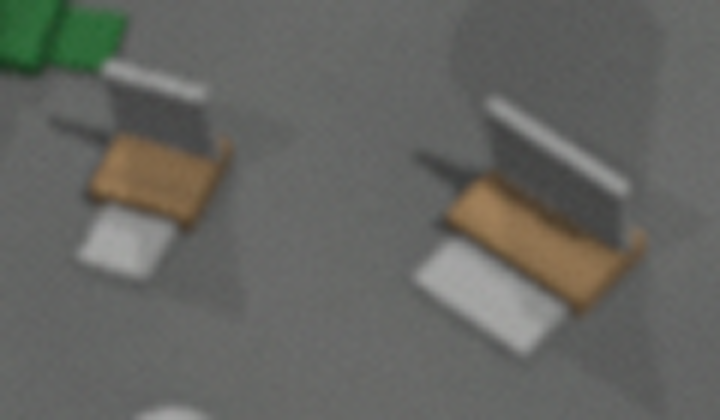

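View pics/s_b.png

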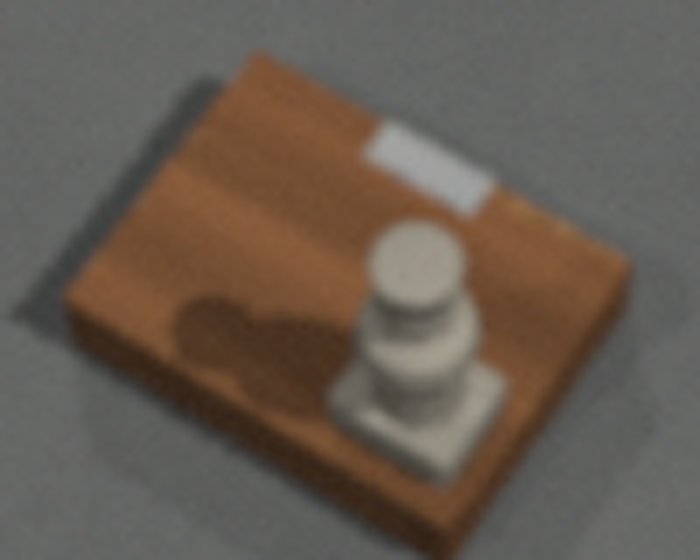

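```bash
cat > h.py <<'E'
import numpy as np, cv2
from scipy.optimize import least_squares
from rig import env
cams={}
def cam(n):
    if n not in cams:
        d=env.get_image(n); cams[n]=(d['rvec'],d['tvec'],d['mtx'],d['distortion'])
    return cams[n]
def proj(n,P):
    r,t,m,D=cam(n); return cv2.projectPoints(np.atleast_2d(P).astype(float),np.array(r),np.array(t),np.array(m),np.array(D))[0][:,0]
def full(p,off,k): return (np.array(p,float)+.5)/k-.5+np.array(off)
def tri(a,b): # a in top, b in scene
    return least_squares(lambda X:np.r_[proj('top',X)[0]-a,proj('scene',X)[0]-b],[.5,0,.03]).x
def fit(obs,x0): # obs list (cam,model pt,pix)
    def res(v):
        c,s=np.cos(v[2]),np.sin(v[2]); R=np.array([[c,-s,0],[s,c,0],[0,0,1]])
        return np.concatenate([proj(n,R@np.array(p)/1000+[v[0],v[1],0])[0]-u for n,p,u in obs])
    r=least_squares(res,x0,loss='soft_l1'); return r.x,r.fun.reshape(-1,2)
E
cat > m.py <<'E'
from h import *
T=lambda p:full(p,(325,155),6); S=lambda p:full(p,(205,150),6)
N=[('tipL',(85,22,6),(485,82),(147,278)),('tipR',(85,-22,6),(560,73),(80,257)),
('fL',(45,32,18),(480,155),(190,222)),('fR',(45,-32,18),(600,140),(92,188)),
('pL',(0,32,78),(515,225),(207,95)),('pR',(0,-32,78),(634,207),(105,68))]
W=[('tipL',(85,42,6),(93,182),(525,354)),('tipR',(85,-42,6),(242,208),(414,276)),
('fL',(45,50,18),(70,250),(582,308)),('fR',(45,-50,18),(245,280),(450,212)),
('pL',(0,50,78),(58,320),(628,187)),('pR',(0,-50,78),(241,353),(490,100))]
def go(L,T,S,x0,nm):
    obs=[]
    for n,p,a,b in L:
        if a: obs.append(('top',p,T(a)))
        if b: obs.append(('scene',p,S(b)))
        if a and b: print(nm,n,'tri',np.round(tri(T(a),S(b))*1000,1),'model z',p[2])
    v,r=fit(obs,x0); print(nm,'x y mm yaw',np.round(v[:2]*1000,1),np.round(np.degrees(v[2]),2),'rms px',np.sqrt((r**2).mean()))
    print(np.round(r,2).tolist())
go(N,T,S,[.4,-.3,0],'narrow'); go(W,T,S,[.4,-.1,0],'wide')
T=lambda p:full(p,(245,95),8); S=lambda p:full(p,(265,225),7)
B=[('fL',(0,100,46),(92,470),(632,262)),('fR',(0,-100,46),(570,514),(258,50)),('bR',(150,-100,46),(600,155),(68,298)),
('mL',(0,28,46),(258,490),(495,183)),('mR',(0,-28,46),(398,500),(388,122)),('bL',(150,100,46),None,(450,525))]
go(B,T,S,[.6,.1,0],'base')
E
python3 m.py
```

```text
narrow tipL tri [ 586.  -320.5    7.2] model z 6
narrow tipR tri [ 590.5 -363.     6.8] model z 6
narrow fL tri [ 544.3 -315.9   12.9] model z 18
narrow fR tri [ 550.7 -380.9   14.6] model z 18
narrow pL tri [ 499.2 -321.7   76.6] model z 78
narrow pR tri [ 507.9 -385.2   75.4] model z 78
narrow x y mm yaw [ 503.7 -352.6] 7.07 rms px 0.44123998168571077
[[-0.58, 0.48], [-0.34, 0.02], [-0.09, 0.14], [-0.64, 0.02], [-0.22, -0.03], [-0.47, -0.83], [-1.12, -0.21], [-0.77, -0.14], [-0.45, -0.06], [-0.27, -0.09], [-0.33, 0.14], [-0.18, -0.48]]
wide tipL tri [ 533.9 -100.6    6.9] model z 6
wide tipR tri [ 517.2 -182.9    9. ] model z 6
wide fL tri [495.  -86.   11.1] model z 18
wide fR tri [ 475.8 -182.2   20.3] model z 18
wide pL tri [452.1 -76.9  79.8] model z 78
wide pR tri [ 433.1 -174.1   80.1] model z 78
wide x y mm yaw [ 441.9 -125.5] -11.36 rms px 0.38847073301699886
[[-0.03, 0.23], [-0.18, 0.0], [-0.3, 0.35], [-0.45, 0.35], [-0.54, -0.23], [-0.45, -0.88], [-0.18, 0.16], [-0.86, 0.31], [-0.5, 0.31], [-0.22, 0.29], [-0.18, 0.48], [-0.19, 0.11]]
base fL tri [640.  178.5  44.4] model z 46
base fR tri [618.  -19.6  43.2] model z 46
base bR tri [767.8 -33.9  46.8] model z 46
base mL tri [630.9 108.4  44. ] model z 46
base mR tri [625.2  51.1  44.4] model z 46
base x y mm yaw [628.7  79.9] -5.88 rms px 0.3796591723880374
[[-0.7, 0.41], [0.08, -0.39], [-0.45, -0.06], [-0.56, -0.34], [-0.27, 0.41], [-0.82, -0.1], [0.11, -0.28], [-0.27, -0.24], [-0.59, -0.12], [-0.12, 0.01], [-0.08, 0.45]]
```

The model fits both views to about 0.4 px, and the triangulated heights agree with the text. The poses I got:

| Object | x (mm) | y (mm) | Yaw (°) |
|---|---|---|---|
| Narrow holder | 504 | -353 | 7.1 |
| Base | 629 | 80 | -5.9 |

Next I move to hover over the narrow holder.

```bash
python3 -m inch '[[[0.2,33.2,-87.5,-5,0,0,-64.7],[0.2,33.2,-87.5,-5,0,0,-64.7],[0.2,33.2,-87.5,-5,0,0,-64.7],[0.2,33.2,-87.5,-5,0,0,-64.7],[0.2,33.2,-87.5,-5,0,0,-64.7],[0.2,33.2,-87.5,-5,0,0,-64.7],[0.2,33.2,-87.5,-5,0,0,-64.7],[0.2,33.2,-87.5,-5,0,0,-64.7],[0.2,33.2,-87.5,-5,0,0,-64.7],[0.2,33.2,-87.5,-5,0,0,-64.7],[0.2,33.2,-87.5,-5,0,0,-64.7],[0.2,33.2,-87.5,-5,0,0,-64.7],[0.2,33.2,-87.5,-5,0,0,-64.7],[0.2,33.2,-87.5,-5,0,0,-64.7],[0.2,33.2,-87.5,-5,0,0,-64.7],[0.2,33.2,-87.5,-5,0,0,-64.7],[0.2,33.2,-87.5,-5,0,0,-64.7],[0.2,33.2,-87.5,-5,0,0,-64.7],[0.2,33.2,-87.5,-5,0,0,-64.7]]]'
```

```text
time_s: 2.58
position: [0.5039, -0.3517, 0.1819]
tool_rot: [[0.992, 0.0, -0.124], [0.124, -0.0, 0.992], [0.0, -1.0, -0.0]]
ft_force: [0.2, 1.1, -0.1]
grip_width: 0.0516
```

Run:
```python
from rig import env
import cv2, numpy as np
s=env.observe(); print(s['time_s'],s['position'],s['grip_width'],np.degrees(np.arctan2(s['tool_rot'][1,0],s['tool_rot'][0,0])))
a=env.get_image('top')['frame'][:,:,::-1];b=env.get_image('scene')['frame'][:,:,::-1]
f=lambda im,x,y,w,h,k:cv2.resize(im[y:y+h,x:x+w],None,fx=k,fy=k,interpolation=cv2.INTER_CUBIC)
cv2.imwrite('pics/hov.png',np.vstack([f(a,340,140,160,70,5),f(b,180,110,160,70,5)][:2])[:600])
```

```text
2.575 [ 0.50387353 -0.35166744  0.18190875] 0.051550667928954255 7.148363979221072
```

View pics/hov.png

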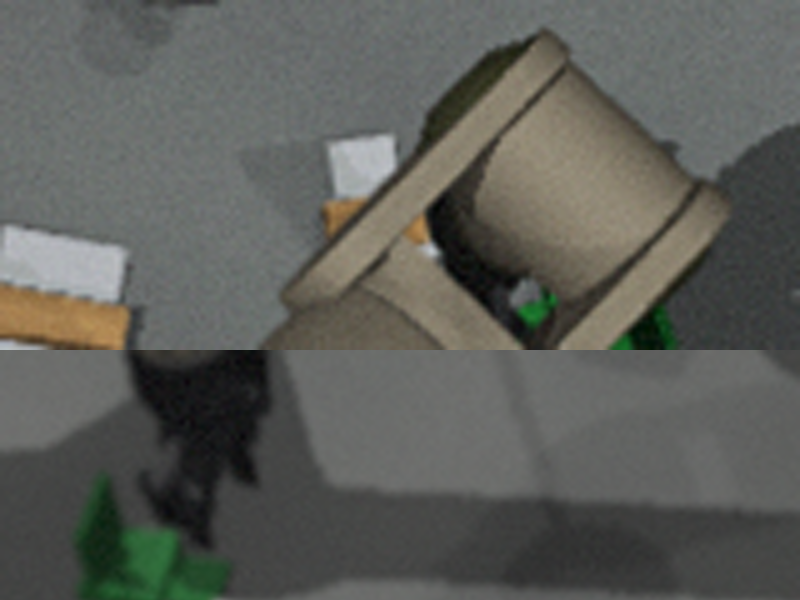

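The arm hides the plate in the top view, so I descend part way and look from the scene camera.

```bash
python3 -m inch '[[[0.2,0,0,-4,0,0,0],[0.2,0,0,-8,0,0,0],[0.2,0,0,-10,0,0,0],[0.2,0,0,-10,0,0,0]]]'
python3 - <<'E'
from rig import env
import cv2, numpy as np
b=env.get_image('scene')['frame'][:,:,::-1]
f=lambda im,x,y,w,h,k:cv2.resize(im[y:y+h,x:x+w],None,fx=k,fy=k,interpolation=cv2.INTER_CUBIC)
cv2.imwrite('pics/low.png',f(b,180,110,100,100,6))
E
```

```text
time_s: 3.18
position: [0.5034, -0.3519, 0.0802]
tool_rot: [[0.992, -0.002, -0.124], [0.124, 0.002, 0.992], [-0.002, -1.0, 0.002]]
ft_force: [-0.2, -0.9, 0.6]
grip_width: 0.0513
```

View pics/low.png

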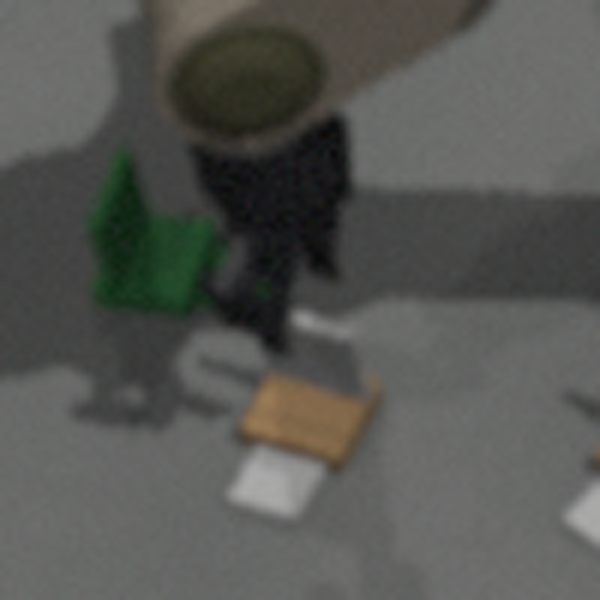

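The scene view shows the two fingertips at about (275,345) and (328,272) in the crop. They straddle the plate top, centred near (305,322), as computed, so I descend and grip.

```bash
python3 -m inch '[[[0.2,0,0,-3,0,0,0],[0.2,0,0,-5.3,0,0,0],[0.2,0,0,-5.3,0,0,0],[-1,0,0,-5.3,0,0,0],[-1,0,0,-5.3,0,0,0],[-1,0,0,-5.3,0,0,0],[-1,0,0,-5.3,0,0,0],[-1,0,0,-5.3,0,0,0],[-1,0,0,-5.3,0,0,0]]]' 60
```

```text
time_s: 4.35
position: [0.5043, -0.3529, 0.0295]
tool_rot: [[0.992, 0.001, -0.124], [0.124, -0.001, 0.992], [0.001, -1.0, -0.002]]
ft_force: [0.6, -0.5, 6.5]
grip_width: 0.0073
```

```bash
python3 -m inch '[[[-1,0,0,0.5,0,0,0],[-1,0,0,1.5,0,0,0],[-1,0,0,4,0,0,0],[-1,0,0,8,0,0,0],[-1,0,0,11,0,0,0],[-1,0,0,11,0,0,0],[-1,0,0,11,0,0,0]]]'
python3 - <<'E'
from rig import env
import cv2, numpy as np
b=env.get_image('scene')['frame'][:,:,::-1];a=env.get_image('top')['frame'][:,:,::-1]
f=lambda im,x,y,w,h,k:cv2.resize(im[y:y+h,x:x+w],None,fx=k,fy=k,interpolation=cv2.INTER_CUBIC)
cv2.imwrite('pics/lift.png',np.hstack([f(b,180,110,100,100,4),f(a,380,130,100,100,4)]))
E
```

```text
time_s: 5.22
position: [0.5034, -0.3521, 0.1373]
tool_rot: [[0.992, -0.001, -0.123], [0.123, 0.001, 0.992], [-0.001, -1.0, 0.002]]
ft_force: [0.0, 0.3, -2.5]
grip_width: 0.0075
```

View pics/lift.png

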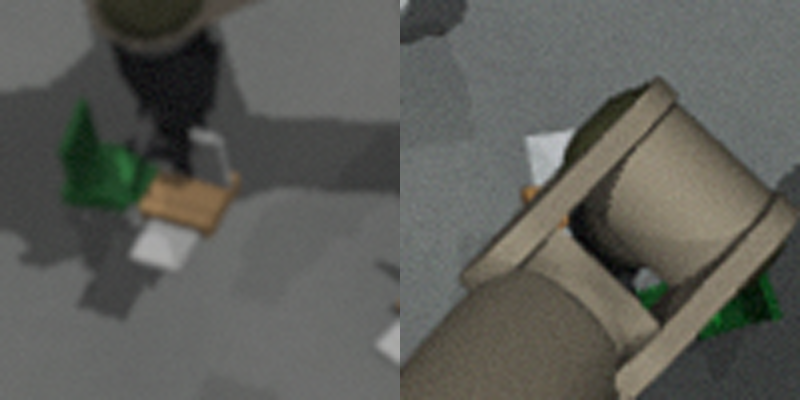

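The holder is in the fingers and lifted level. The wrist reads about 2 N of weight. Now I carry it over to the front of the slot.

```bash
python3 -m inch '[[[-1,0.4,4,0.5,0,0,0],[-1,1,9,0.5,0,0,-2],[-1,1,15,0.5,0,0,-4],[-1,1.5,21,0.5,0,0,-7],[-1,2,27,0.5,0,0,-9],[-1,2.6,33,0,0,0,-11],[-1,2.6,38,0,0,0,-13],[-1,2.6,42,0,0,0,-13],[-1,2.6,44.2,0,0,0,-13],[-1,2.6,44.2,-3,0,0,-13],[-1,2.6,44.2,-6,0,0,-13],[-1,2.6,44.2,-8,0,0,-13],[-1,2.6,44.2,-8,0,0,-13],[-1,2.6,44.2,-8,0,0,-13]]]'
python3 - <<'E'
from rig import env
import cv2, numpy as np
b=env.get_image('scene')['frame'][:,:,::-1];a=env.get_image('top')['frame'][:,:,::-1]
cv2.imwrite('pics/pre_s.png',b);cv2.imwrite('pics/pre_t.png',a)
f=lambda im,x,y,w,h,k:cv2.resize(im[y:y+h,x:x+w],None,fx=k,fy=k,interpolation=cv2.INTER_CUBIC)
cv2.imwrite('pics/pre_sc.png',f(b,270,160,110,90,7))
cv2.imwrite('pics/pre_tc.png',f(a,235,110,110,90,7))
E
```

```text
time_s: 7.08
position: [0.5301, 0.0894, 0.0587]
tool_rot: [[0.995, 0.0, 0.103], [-0.103, 0.0, 0.995], [0.0, -1.0, 0.0]]
ft_force: [0.3, 0.4, -1.9]
grip_width: 0.0072
```

View pics/pre_sc.png

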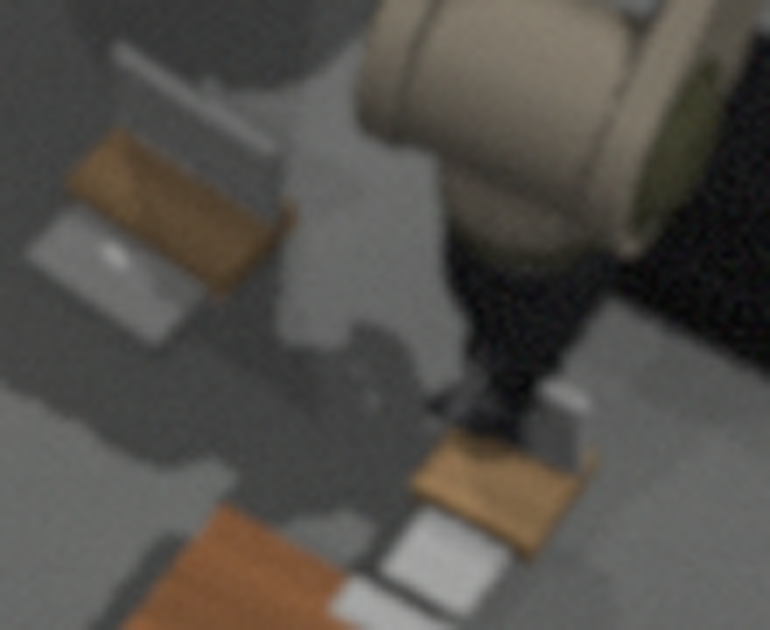

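View pics/pre_tc.png

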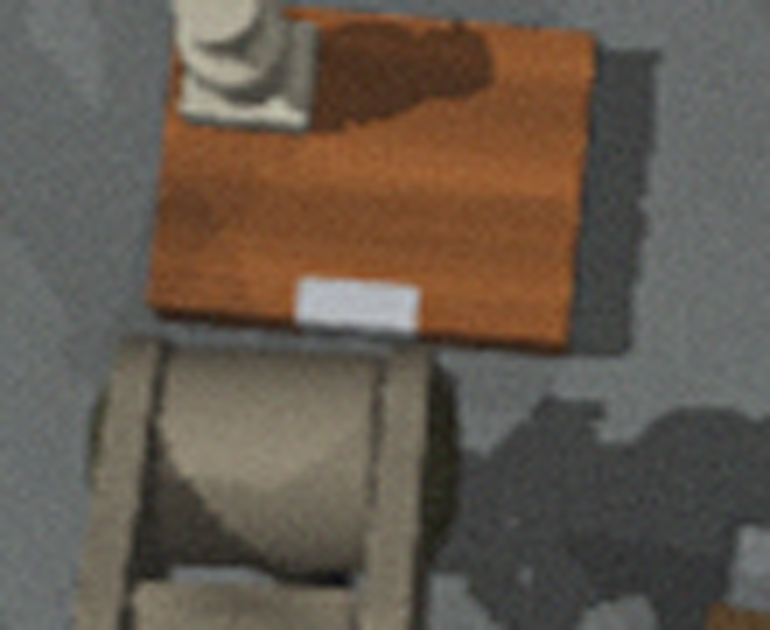

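Run:
```python
from h import *
S=lambda p:full(p,(270,160),7)
z=29
L=[((85,22,6),(463,615)),((85,-22,6),(382,562)),((45,32,18),(530,556)),((45,-32,18),(413,480)),((-15,32,18),(597,455))]
obs=[('scene',(p[0],p[1],p[2]+z),S(u)) for p,u in L]
v,r=fit(obs,[.53,.09,0]); print(np.round(v[:2]*1000,1),np.degrees(v[2]),r.round(2).tolist())
B=np.array([.6287,.0799]);a=np.radians(-5.88)
R=np.array([[np.cos(a),-np.sin(a)],[np.sin(a),np.cos(a)]])
print('in base frame mm',R.T@(v[:2]-B)*1000, 'tcp in base',R.T@(env.observe()['position'][:2]-B)*1000)
print(np.cos(a),np.sin(a))
# predicted overlay w/ TCP-based pose
```

```text
[528.7  91.8] -7.937254441163053 [[-0.26, 0.05], [-0.2, 0.69], [-0.04, -0.95], [-0.09, 0.0], [0.71, 0.06]]
in base frame mm [-100.69798791    1.61187375] tcp in base [-98.93109404  -0.61977585]
0.9947386378799533 -0.10244531374706747
```

By the scene camera the holder is 100 mm back from the front, +1.6 mm sideways, with yaw within about 2°. By the TCP it is 99 mm back and -0.6 mm sideways. Both are well inside the ±6 mm slot clearance. I lower it to just above the bench and start in.

```bash
python3 -m inch '[[[-1,0,0,-1.5,0,0,0],[-1,0,-0.05,-2.5,0,0,0],[-1,0,-0.05,-2.8,0,0,0],[-1,0,-0.05,-2.8,0,0,0],[-1,0,-0.05,-2.8,0,0,0]]]'; python3 -m inch '[[[-1,0.5,-0.05,0,0,0,0],[-1,1,-0.1,0,0,0,0],[-1,1.5,-0.15,0,0,0,0],[-1,2,-0.2,0,0,0,0],[-1,2,-0.2,0,0,0,0],[-1,2,-0.2,0,0,0,0]]]';  python3 - <<'E'
from rig import env
import cv2, numpy as np
b=env.get_image('scene')['frame'][:,:,::-1]
cv2.imwrite('pics/in_s.png',cv2.resize(b[180:270,270:380],None,fx=7,fy=7,interpolation=cv2.INTER_CUBIC))
E
```

```text
time_s: 7.85
position: [0.53, 0.0889, 0.0303]
tool_rot: [[0.995, 0.0, 0.103], [-0.103, -0.0, 0.995], [0.0, -1.0, 0.0]]
ft_force: [0.1, -0.4, -1.3]
grip_width: 0.0073
time_s: 8.6
position: [0.5497, 0.087, 0.0302]
tool_rot: [[0.995, -0.0, 0.103], [-0.103, 0.0, 0.995], [-0.0, -1.0, 0.0]]
ft_force: [-0.5, 0.3, -1.2]
grip_width: 0.0073
```

View pics/in_s.png

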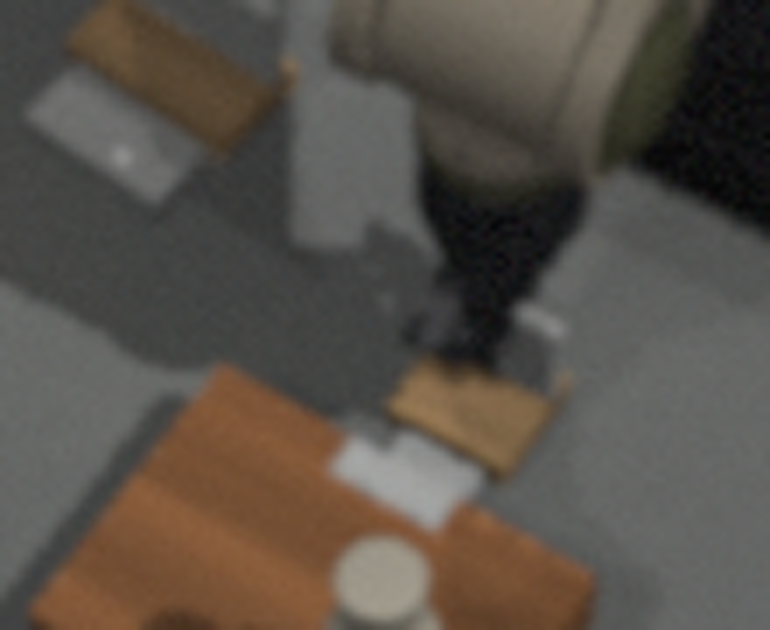

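The tongue has merged visually with the metal facing at about (400,460), with no contact force, so it appears to be entering the slot. I continue inward.

```bash
python3 -m inch '[[[-1,0.5,-0.05,0,0,0,0],[-1,1,-0.1,0,0,0,0],[-1,1.5,-0.15,0,0,0,0],[-1,1.9,-0.2,0,0,0,0],[-1,1.9,-0.2,0,0,0,0]]]'; python3 -m inch '[[[-1,0.3,-0.03,0,0,0,0],[-1,0.5,-0.05,0,0,0,0],[-1,0.7,-0.07,0,0,0,0],[-1,0.7,-0.07,0,0,0,0],[-1,0.7,-0.07,0,0,0,0]]]'
```

```text
time_s: 9.28
position: [0.5691, 0.0849, 0.0303]
tool_rot: [[0.995, 0.0, 0.103], [-0.103, -0.0, 0.995], [0.0, -1.0, -0.0]]
ft_force: [0.3, -0.3, -1.8]
grip_width: 0.0076
time_s: 9.9
position: [0.5753, 0.0843, 0.0301]
tool_rot: [[0.995, -0.001, 0.103], [-0.103, 0.0, 0.995], [-0.001, -1.0, -0.0]]
ft_force: [-4.7, 0.4, 0.1]
grip_width: 0.0072
```

The strip is felt at 4.7 N at the expected depth, with about 8–10 mm to go. I now advance in small steps.

```bash
python3 -m inch '[[[-1,0.2,-0.02,0,0,0,0],[-1,0.4,-0.04,0,0,0,0],[-1,0.5,-0.05,0,0,0,0],[-1,0.5,-0.05,0,0,0,0]]]'; python3 -m inch '[[[-1,0.1,-0.01,0,0,0,0],[-1,0.2,-0.02,0,0,0,0],[-1,0.2,-0.02,0,0,0,0],[-1,0.2,-0.02,0,0,0,0]]]'
```

```text
time_s: 10.4
position: [0.5802, 0.0838, 0.0302]
tool_rot: [[0.995, -0.002, 0.103], [-0.103, 0.0, 0.995], [-0.002, -1.0, -0.0]]
ft_force: [-6.6, 0.4, 0.5]
grip_width: 0.0073
time_s: 10.9
position: [0.582, 0.0837, 0.0302]
tool_rot: [[0.995, -0.002, 0.103], [-0.103, 0.0, 0.995], [-0.002, -1.0, -0.0]]
ft_force: [-7.9, 0.2, 1.5]
grip_width: 0.0074
```

```bash
python3 -m inch '[[[-1,0.1,-0.01,0,0,0,0],[-1,0.1,-0.01,0,0,0,0],[-1,0.1,-0.01,0,0,0,0]]]'; python3 -c "
from rig import env;print(env.observe()['wrist_torque'])"; python3 -m inch '[[[-1,0.1,-0.01,0,0,0,0],[-1,0.1,-0.01,0,0,0,0],[-1,0.1,-0.01,0,0,0,0]]]';python3 -c "
from rig import env;print(env.observe()['wrist_torque'])"
```

```text
time_s: 11.28
position: [0.5829, 0.0836, 0.0302]
tool_rot: [[0.995, -0.002, 0.103], [-0.103, 0.0, 0.995], [-0.002, -1.0, -0.0]]
ft_force: [-7.7, 0.7, 2.5]
grip_width: 0.0074
[ 0.10285687  1.24327152 -0.07124842]
time_s: 11.65
position: [0.5838, 0.0835, 0.0302]
tool_rot: [[0.995, -0.002, 0.103], [-0.103, 0.0, 0.995], [-0.002, -1.0, -0.0]]
ft_force: [-8.1, 0.7, 2.8]
grip_width: 0.0072
[ 0.09023574  1.29779464 -0.08750307]
```

```bash
for i in 1 2; do :; done; python3 -m inch '[[[-1,0.1,-0.01,0,0,0,0],[-1,0.1,-0.01,0,0,0,0],[-1,0.1,-0.01,0,0,0,0]]]'; python3 -c "
from rig import env;print(env.observe()['wrist_torque'])"; python3 -m inch '[[[-1,0.1,-0.01,0,0,0,0],[-1,0.1,-0.01,0,0,0,0],[-1,0.1,-0.01,0,0,0,0]]]';python3 -c "
from rig import env;print(env.observe()['wrist_torque'])
import cv2
for n in('scene','top'):cv2.imwrite(f'pics/n_{n}.png',env.get_image(n)['frame'][:,:,::-1])
b=cv2.imread('pics/n_scene.png');cv2.imwrite('pics/n_s.png',cv2.resize(b[190:260,290:380],None,fx=8,fy=8,interpolation=cv2.INTER_CUBIC))"
```

```text
time_s: 12.02
position: [0.5848, 0.0834, 0.0302]
tool_rot: [[0.995, -0.003, 0.103], [-0.103, 0.0, 0.995], [-0.003, -1.0, -0.0]]
ft_force: [-8.8, 0.7, 2.0]
grip_width: 0.0074
[ 0.08271588  1.39512103 -0.10053651]
time_s: 12.4
position: [0.5851, 0.0834, 0.0301]
tool_rot: [[0.995, -0.004, 0.103], [-0.103, 0.0, 0.995], [-0.004, -1.0, -0.0]]
ft_force: [-10.1, 0.8, 3.9]
grip_width: 0.0076
[ 0.12760971  1.74179493 -0.15076048]
```

View pics/n_s.png

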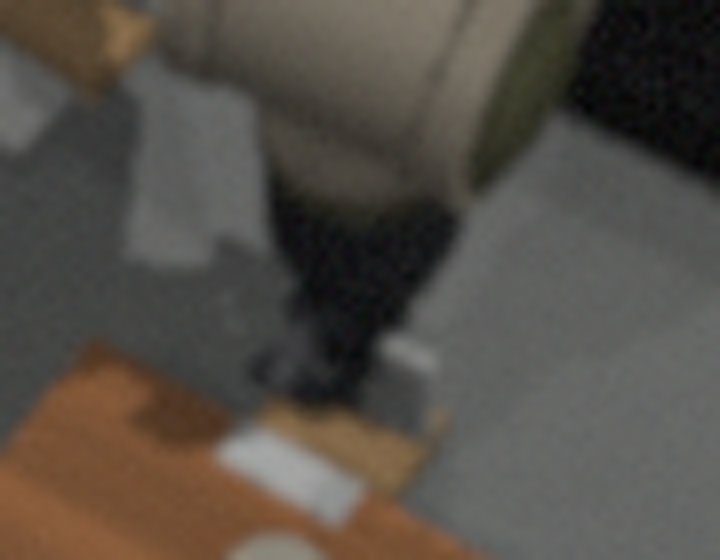

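The foot now appears to be touching. The last 1 mm commanded gave only 0.3 mm of travel, and the force rose to 10 N. I press a bit more and watch the yaw moment.

```bash
for i in 1; do :; done; python3 -m inch '[[[-1,0.1,-0.01,0,0,0,0],[-1,0.1,-0.01,0,0,0,0],[-1,0.1,-0.01,0,0,0,0],[-1,0.1,-0.01,0,0,0,0]]]'; python3 -c "
from rig import env;import numpy as np
s=env.observe();print(s['wrist_torque'],s['position'],np.degrees(np.arctan2(s['tool_rot'][1,0],s['tool_rot'][0,0])))"; python3 -m inch '[[[-1,0.1,-0.01,0,0,0,0],[-1,0.1,-0.01,0,0,0,0],[-1,0.1,-0.01,0,0,0,0],[-1,0.1,-0.01,0,0,0,0]]]';python3 -c "
from rig import env;import numpy as np
s=env.observe();print(s['wrist_torque'],s['position'],np.degrees(np.arctan2(s['tool_rot'][1,0],s['tool_rot'][0,0])))"
```

```text
time_s: 13.0
position: [0.5852, 0.0835, 0.03]
tool_rot: [[0.995, -0.006, 0.103], [-0.103, 0.0, 0.995], [-0.006, -1.0, -0.0]]
ft_force: [-14.6, 2.4, 6.0]
grip_width: 0.007
[ 0.1922539   2.3192382  -0.17938728] [0.5852054  0.08348175 0.03002303] -5.899408492319579
time_s: 13.5
position: [0.5852, 0.0835, 0.0301]
tool_rot: [[0.995, -0.009, 0.103], [-0.103, 0.001, 0.995], [-0.009, -1.0, -0.0]]
ft_force: [-18.8, 1.5, 9.2]
grip_width: 0.0072
[ 0.17481416  2.94348348 -0.18845821] [0.58519853 0.08348788 0.03005962] -5.897087947834929
```

The wall is firm: no further travel, about 10 N on the lip beyond the strip's 8.5 N. The yaw moment shows the right corner touched first and that it then settled flush. The tool has pitched about 0.5°, so I relieve that and trim the yaw slightly.

```bash
python3 -m inch '[[[-1,0,0,0,0,-0.2,-0.2],[-1,0,0,0,0,-0.4,-0.4],[-1,0,0,0,0,-0.4,-0.4],[-1,0,0,0,0,-0.4,-0.4],[-1,0,0,0,0,-0.4,-0.4]]]';python3 -c "
from rig import env;import numpy as np
s=env.observe();print(s['wrist_torque'],s['position'],np.degrees(np.arctan2(s['tool_rot'][1,0],s['tool_rot'][0,0])))"
```

```text
time_s: 14.12
position: [0.5853, 0.0836, 0.0297]
tool_rot: [[0.994, -0.002, 0.109], [-0.109, 0.001, 0.994], [-0.002, -1.0, 0.001]]
ft_force: [-17.6, 1.7, 5.8]
grip_width: 0.0076
[0.35672223 2.82819074 0.0029098 ] [0.58525978 0.08363815 0.0297444 ] -6.268149665981654
```

```bash
python3 -m inch '[[[-1,0,0,0,0,0,-0.4],[-1,0,0,0,0,0,-0.4],[-1,0,0,0,0,0,-0.4]]]';python3 -c "
from rig import env;import numpy as np
s=env.observe();print(s['wrist_torque'],s['position'],np.degrees(np.arctan2(s['tool_rot'][1,0],s['tool_rot'][0,0])))";python3 -m inch '[[[-1,0,0,0,0,0,-0.5],[-1,0,0,0,0,0,-0.5],[-1,0,0,0,0,0,-0.5]]]';python3 -c "
from rig import env;import numpy as np
s=env.observe();print(s['wrist_torque'],s['position'],np.degrees(np.arctan2(s['tool_rot'][1,0],s['tool_rot'][0,0])))"
```

```text
time_s: 14.5
position: [0.5853, 0.0837, 0.0298]
tool_rot: [[0.993, -0.002, 0.115], [-0.115, 0.001, 0.993], [-0.002, -1.0, 0.0]]
ft_force: [-17.3, 2.7, 6.5]
grip_width: 0.0072
[0.43732394 2.79979736 0.31269686] [0.58526519 0.08366742 0.02975638] -6.630777654713392
time_s: 14.88
position: [0.5853, 0.0838, 0.0297]
tool_rot: [[0.992, -0.002, 0.123], [-0.123, 0.0, 0.992], [-0.002, -1.0, 0.0]]
ft_force: [-16.5, 3.1, 6.7]
grip_width: 0.0076
[0.55123562 2.81396445 0.56690309] [0.58525103 0.08377157 0.02971492] -7.090715189090057
```

The moment changes steadily with tool yaw (about 0.7 Nm/deg) and goes through zero near -6.3°. That means the foot bears on both sides there. I go back to the balanced yaw.

```bash
python3 -m inch '[[[-1,0,0,0,0,0,0.5],[-1,0,0,0,0,0,0.8],[-1,0,0,0,0,0,0.8],[-1,0,0,0,0,0,0.8]]]';python3 -c "
from rig import env;import numpy as np
s=env.observe();print(s['wrist_torque'],s['position'],np.degrees(np.arctan2(s['tool_rot'][1,0],s['tool_rot'][0,0])))
import cv2
b=env.get_image('scene')['frame'][:,:,::-1];cv2.imwrite('pics/e.png',b);cv2.imwrite('pics/e_s.png',cv2.resize(b[190:260,290:380],None,fx=8,fy=8,interpolation=cv2.INTER_CUBIC))"
```

```text
time_s: 15.38
position: [0.5853, 0.0837, 0.0297]
tool_rot: [[0.994, -0.002, 0.111], [-0.111, 0.001, 0.994], [-0.002, -1.0, 0.001]]
ft_force: [-16.6, 2.6, 6.5]
grip_width: 0.0072
[0.34094555 2.8435381  0.04790218] [0.58526934 0.0836878  0.02973239] -6.360162590500768
```

View pics/e_s.png

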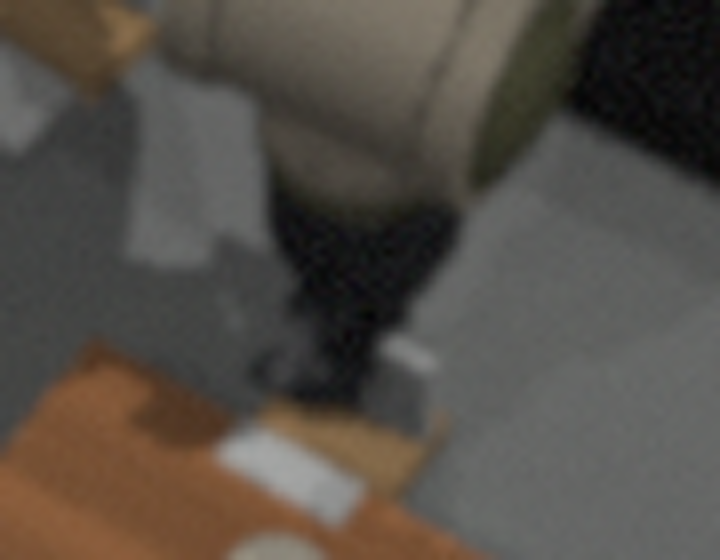

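View pics/e.png

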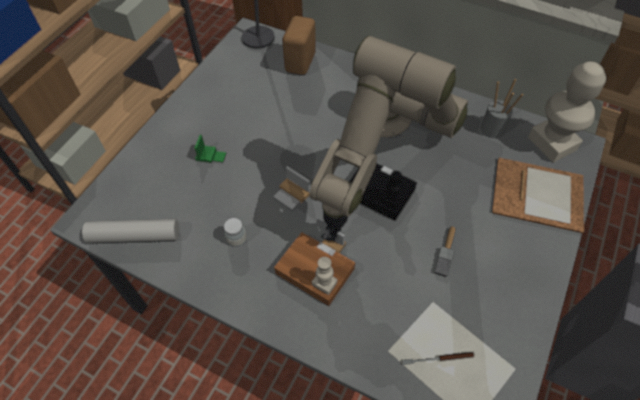

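The foot's front edge meets the lip behind the metal facing at about (300,460) in the crop. In the whole view the wide holder, jar and brush stand where they were. The force is steady and the yaw moment near zero, so I hand in.

```bash
python3 -c "
from rig import env
env.close_job(); s=env.observe(); print(s['time_s'],s['position'],s['ft_force'],s['grip_width'])"
```

```text
the job is handed in; nothing more can be done
the job is handed in; nothing more can be done
```

The narrower holder is in the slot with its foot against the lip, and I handed the job in at about 15.4 s with it still gripped and pressed home. No verdict came back, and no state could be read after hand-in, so these are my last checks from just before it:

- **Depth:** the strip was felt at 4.7 N when I first checked after the tongue was in, rising to about 8.8 N. The foot then hit a hard stop, and further pushing gave no travel. The tool stopped about 1.4 mm farther in than the camera estimate, which is within the calibration error.
- **Push:** about 17 N along the slot, which leaves about 8 N on the lip beyond the strip.
- **Flush across the width:** the yaw moment was 0.05 Nm, near zero. It swung both ways with small yaw changes, so the foot bears on both sides. I judged this by feel, because the pictures (about 3 mm per pixel) cannot confirm it more finely.
- **Grip and tilt:** I set the grip to 60 N. There was a residual upward force of about 6.5 N, and the tool was tilted about 0.1°.
- **Other objects:** the last picture shows the wider holder, the jar, the brush and the green look-alike where they were. I checked this by eye only.

One disagreement: before insertion, the one-camera fit put the holder's yaw about 2° off the tool's. I took it as noise, and the feel during insertion and pressing bore that out.

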